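# Load the pigment mill, fasten its cover and hold it shut

## Robot

A 6-joint arm with a two-finger parallel gripper is mounted at the origin on the work surface. World frame = base frame: x ahead of the robot, y to its left, z up, the work surface at z = 0. Lengths are in mm, angles in degrees, forces in N, time in s.
With the tool pointing down it reaches from about 350 to 850 mm from the base axis. Payload 8.1 kg.
Tool frame: the origin (TCP) lies at the very end of the fingers, on their centre line; the grasp point (between the pads) lies r.tcp_to_grasp behind it (r.tcp_to_grasp is the distance from the TCP to the grasp point, in mm); z points along the fingers, y is the line along which they close (so a half turn about z gives the same grasp; the last joint's range is limited). The gripper opens to 85 mm and grips with 20 to 120 N. Pads are 22 mm wide; open, the fingers measure 114 mm over their backs; the gripper's body (76 mm by 85 mm) begins 54 mm behind the grasp point. The pads swing forward as they close: fully open they stand 13 mm farther back than shut.
Start: joints at [71.368, 7.471, 85.268, -0, 87.261, -4.893], TCP at [142.483, 582.841, 231.292] pointing down, gripper open.
Joint ranges: [-169.43, 169.43], [-51.17, 129.36], [1.28, 143.12], [-76.62, 256.62], [0, 156.53], [-152.29, 152.29]. Speed limits (degrees/s): [136.94, 136.94, 159.86, 180, 180, 180].

## Interface

Orientations are given as [roll, pitch, yaw] about the fixed x, y, z axes, in that order (R = Rz(yaw) Ry(pitch) Rx(roll)).
In Python, from bench import r gives the robot as it stands.
- The arm moves only by the shell command python3 -m handwheel 'ROWS' [OPENING] [FORCE]. ROWS is JSON, a list of rows, each a list of 4 numbers: the shift along the tool's x, y, z in m, then the turn about the tool's z in degrees. A call has 1 to 10 rows; each row shifts and turns the commanded pose from where the row before left it, along the tool's axes as they then stand; what a row does not reach is not made up. A row lasts 1/10 s, in which the tool goes at most 50 mm and 8.59 degrees, less where a joint would pass 70% of its speed; a pose out of reach is approached as far as the arm can. A call is refused whole if a number of a shift passes 0.05 or a number of a turn 8.59, either way. A call with a gripper value outside its range is refused whole. OPENING is the finger opening in m, from 0 to 0.0854, set as the call begins (- or left out, the last holds). The fingers move at their own pace and stop on an object; FORCE is the grip in N (left out, the last holds). Time passes only in rows, so rows that do not move let the fingers close. It gives the time, the measured TCP pose, the force, the opening and the grip force at its end, in the units of the state.
- r.sense(): the state, without advancing time (a new reading comes with each control period).
- r.snapshot(name): name is "scene" or "side" or "wrist"; returns the picture (480x640x3 uint8, red, green, blue); there is no depth.
- r.camera_params(name): a dict with "fx", "fy", "cx", "cy" (pixels), "R" (3x3) and "t" (3): a world point X has camera coordinates R X + t; the wrist camera has in their place "mount" (4x4, takes a point from camera to tool coordinates, whose origin is the TCP and whose axes are the flange's). Camera axes: x right, y down, z forward; pixel columns grow to the right and rows downward; lengths in mm; the calibration is good to about 2 mm. The wrist camera is an equidistant fisheye: a pixel r from the principal point sees the ray r / f radians off the axis. A picture is of the moment at which its call begins: read the wrist's pose just before it. camera_params takes no time and is no camera call.
- r.hand_in(): hands the job in; it is judged then, once.
The state is a dict: "time": time; "joint_pos": joint angles; "qd": joint speeds; "joint_efforts": joint torques, N m; "tool_pos": TCP position; "tcp_rot": TCP orientation; "ft_force": force on the tool from outside, world axes, zero at the start; "wrist_torque": the same for the moment, N m; "finger_gap": finger opening in mm; "grip_force": force on a finger pad.
Only numpy, scipy, OpenCV 4.12 (cv2) and the standard library are available. Lean on these libraries where they do the work, as an engineer would, in place of code of your own. Each camera call takes 0.05 s, during which the arm holds its last target. There are 200 camera calls.

## Task

Lift the bar of the pigment mill's hinged feed tray to tip all three pigment lumps into the chamber, then lower the tray level again. Set the loose cover into the seat over the chamber with its fastener not yet turned, and once it is seated turn the fastener a quarter turn clockwise until its slot lines up with the two red marks. Then press the cover down flush against its sprung seal and finish while still holding it pressed, leaving the paint jars and brush pot as they stand.

Things in the scene. Friction and masses are not known exactly. Their poses are not given: they have to be found in the camera images.
- seat (a point): Centre of the cover's seat on the white pigment mill (fixed; place and yaw vary), level with the top of the free black rubber seal and the mill's top, 80 mm above the table. z up, y towards the feed tray, -x towards the face with the green button. Eight aluminium guides at the corners rise 25 mm above it, upright inner faces at x = +-72, y = +-71 mm; their top 10 mm flare out as lead-in
- chamber (a point): Centre of the floor of the mill's open chamber, under the seat, 22 mm above the table; axes as the seat's. The chamber is 104 mm (x) by 120 mm (y; from -50 to +70 mm of the seat's centre) and 58 mm deep from the mill's top. The mill is 180 mm (x) by 165 mm (y), with a blue motor on its +x side
- seal (a joint): How far the sprung black seal (U of 15 mm bars round the chamber, none on the tray side) is pressed down, m: 0 free, 0.006 at its hard stop, where the cover's top is flush with the mill's top. A spring (900 N/m, preload about 6 N) lifts it: the cover's weight alone does not sink it, about 8 N more takes it fully down; let go, it rises
- tray (a joint): Tilt of the hinged feed tray, rad: 0 level (as it starts; it falls back by its own weight when let go), grows as the bar end is lifted, stop at 1.15. Lumps slide off between 0.4 and 0.75; 0.95 is plenty
- tray_axis (a point): Middle of the feed tray's hinge, at the chamber's edge along the seat's x, 98 mm above the table; axes as the seat's. The steel tray (102 mm wide, 135 mm long, side walls 18 mm, 0.3 kg, open at the hinge end) reaches from here along the seat's +y; lifting its far end tips it towards the chamber
- tray_bar (a point): Middle of the tray's black round handle bar, 12 mm thick, parallel to the hinge (its x), 70 mm clear length, 183 mm out from the hinge and 15 mm above it when level (113 mm above the table), 45 mm outside the tray's end wall, free space round it. Moves with the tray. Pinched from above, it turns between the fingers, so the hand need not tilt on the arc
- lump0_c (a point): Centre of the blue pigment lump, a rough chunk about 25 x 21 x 20 mm, 25 g, at the start loose on the feed tray
- lump1_c (a point): Centre of the ochre pigment lump, a rough chunk about 25 x 21 x 20 mm, 25 g, at the start loose on the feed tray
- lump2_c (a point): Centre of the red pigment lump, a rough chunk about 25 x 21 x 20 mm, 25 g, at the start loose on the feed tray
- cover: Loose aluminium cover, origin at the centre of its underside: plate 136 mm (x) by 132 mm (y), 6 mm thick, about 0.32 kg, at the start flat on the table, fastener up. Fits the seat either way round, its x along the seat's x (either sign), with 4 to 5 mm play a side. Two red marks on top lie along its y axis, one on each side of the fastener
- fastener_grip (a point): Grip centre of the quarter-turn fastener amid the cover, 32 mm above its underside: orange upright bar 46 mm long (this x), 16 mm wide (this y), from 10 to 48 mm above the underside, on a dark disc 50 mm across, a black slot along its top. These axes turn with the bar. The cover can be carried by it
- fastener (a joint): Turn of the fastener on the cover, rad: near 0 at the start (-0.2 to 0.3, slot across the line of the marks), grows clockwise seen from above; at 1.571 the slot lines up with the red marks. Friction 0.08 N m holds it where it is left (and keeps the cover from swinging when carried); no click at 1.571, stops at -0.35 and 2.0
- jar_red: Red closed paint jar, 66 mm across, 125 mm tall, black cap; bystander, origin at the centre of its underside
- jar_yellow: Yellow closed paint jar, 66 mm across, 125 mm tall, black cap; bystander, origin at the centre of its underside
- jar_teal: Teal closed paint jar, 66 mm across, 125 mm tall, black cap; bystander, origin at the centre of its underside
- brush_pot: Blue pot of brushes, 80 mm across, 110 mm tall (250 mm with brushes); bystander, origin at the centre of its underside

How it is judged:
By the outcome, as a careful person would: the job done as asked, in the order asked, and still so for the second after the job is handed in, while the arm keeps its last pose, push and grip.
It also fails if it takes over 72 s, if anything falls off the work surface, if the arm or the gripper's body presses on something with over 40 N, if the wrist force passes 120 N, or if a joint passes its speed limit or range.

## Working session

There is one attempt and no reset: what is moved stays moved. The work goes in short steps, Python scripts to look and compute and a shell command to move; the robot and the scene stay as the last step left them, time stands still between calls to the robot, and variables do not carry over. Pictures are saved under pics/ and viewed, at most 10 in all, crops included, and the job is handed in when it is done.

```bash
mkdir -p pics; ls; python3 - <<'E'
from bench import r
import cv2,numpy as np
s=r.sense();print(s['tool_pos'],s['tcp_rot'],s['time'],r.tcp_to_grasp,s['ft_force'])
for n in("scene","side"):
    im=r.snapshot(n);cv2.imwrite(f"pics/{n}0.png",im[:,:,::-1])
    p=r.camera_params(n);print(n,p)
print(r.camera_params("wrist"))
im=r.snapshot("wrist");cv2.imwrite("pics/wrist0.png",im[:,:,::-1])
E
```

```text
pics
[142.29149376 582.31201187 230.24094215] [-1.79893381e+02 -8.35791826e-03  1.66264191e+02] 0.0 18.700000000000003 [-0.07699134  0.24244871  0.13985113]
scene {'fx': 440.2907798088443, 'fy': 440.2907798088443, 'cx': 322.94727385542996, 'cy': 238.96633091624182, 'R': array([[-0.27337885,  0.96174441, -0.01765485],
       [ 0.73898152,  0.19823765, -0.64390072],
       [-0.61576806, -0.18907545, -0.76490533]]), 't': array([ 118.64361446, -309.91410852, 1421.46207588])}
side {'fx': 548.3018466211229, 'fy': 548.3018466211229, 'cx': 326.29290144154135, 'cy': 242.09172289615046, 'R': array([[-0.98256042, -0.18515323,  0.01712611],
       [-0.12960482,  0.61590087, -0.7770899 ],
       [ 0.13333272, -0.7657574 , -0.62915657]]), 't': array([ 510.35798138,  161.45992383, 1572.65958975])}
{'fx': 371.64829954431775, 'fy': 371.64829954431775, 'cx': 318.76694504070247, 'cy': 246.11024667686343, 'mount': array([[ 1.07946891e-03, -9.60809638e-01, -2.77206916e-01,
         6.82969411e+01],
       [ 9.99997841e-01,  5.44936812e-04,  2.00531084e-03,
         3.48987111e-01],
       [-1.77566173e-03, -2.77208482e-01,  9.60808152e-01,
        -1.42545733e+02],
       [ 0.00000000e+00,  0.00000000e+00,  0.00000000e+00,
         1.00000000e+00]])}
```

View pics/scene0.png

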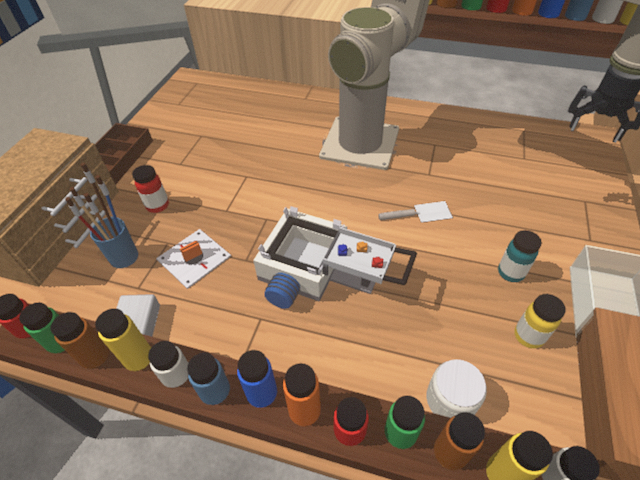

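View pics/wrist0.png

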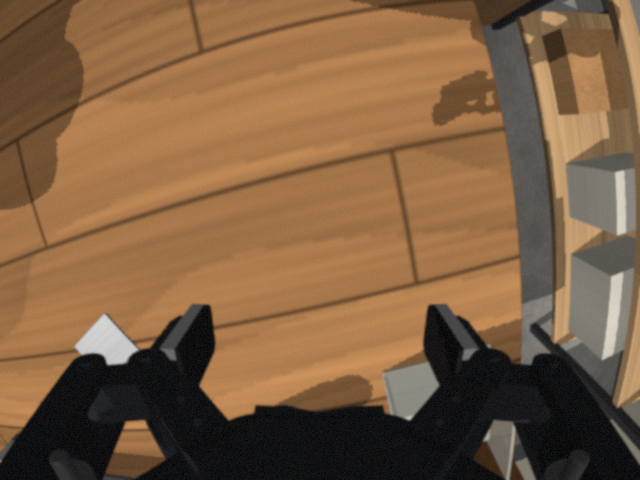

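The scene picture shows the mill around (300,250) with its tray bar near (410,265). The cover is at (195,255) with its fastener at (191,250), and the gripper is at the right. The wrist view shows only bare table.

```bash
cat > h.py <<'E'
import numpy as np,cv2
from bench import r
def plane(n,px,z):
    p=r.camera_params(n);R,t=np.array(p['R']),np.array(p['t'])
    d=R.T@np.array([(px[0]-p['cx'])/p['fx'],(px[1]-p['cy'])/p['fy'],1]);c=-R.T@t
    return c+d*(z-c[2])/d[2]
def proj(n,X):
    p=r.camera_params(n);c=np.array(p['R'])@X+p['t']
    return np.array([p['fx']*c[0]/c[2]+p['cx'],p['fy']*c[1]/c[2]+p['cy']])
E
python3 - <<'E'
from h import *
for nm,px,z in (("mill",(297,245),80),("bar",(410,265),113),("cover",(194,257),6)):
    X=plane("scene",px,z);print(nm,X,proj("side",X))
X=plane("side",(0,0),0)
a=cv2.imread("pics/scene0.png")[195:320,150:430];a=cv2.resize(a,(800,357),interpolation=cv2.INTER_CUBIC)
cv2.imwrite("pics/scene_c.png",a)
E
```

```text
mill [518.88286888 -38.62155282  80.        ] [329.35227253 244.88414821]
bar [533.63667364 228.42363815 113.        ] [304.98120558 299.03748655]
cover [ 568.48205951 -304.0308419     6.        ] [328.68325761 211.68069135]
```

View pics/side0.png

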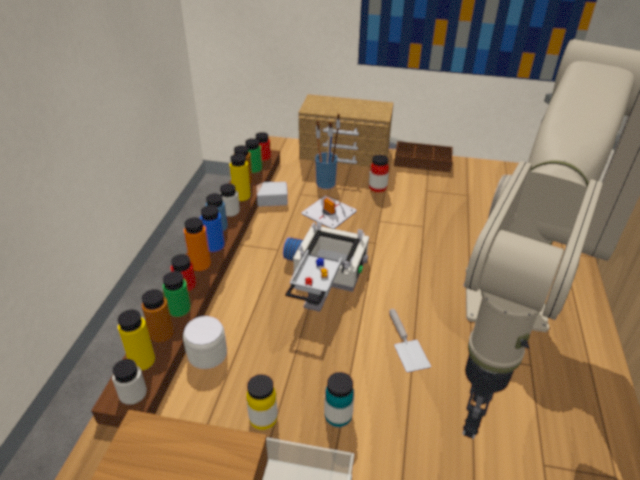

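View pics/scene_c.png

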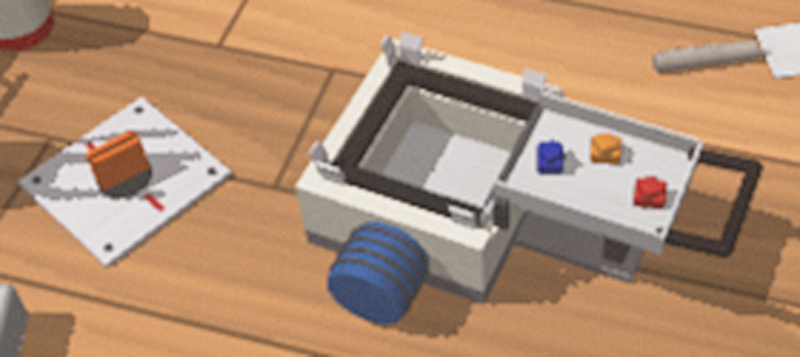

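The side view puts the mill at (335,260), its bar at (303,295), and the cover at (329,211). In the crop, the bar runs from (757,165) to (725,250). The cover's corners are at (140,97), (232,175), (108,264) and (18,182).

```bash
python3 - <<'E'
from h import *
q=lambda u,v:(150+(u+.5)/2.857-.5,195+(v+.5)/2.857-.5)
P=lambda u,v,z:plane("scene",q(u,v),z)
ang=lambda d:np.degrees(np.arctan2(d[1],d[0]))
b1,b2=P(757,165,113),P(725,250,113);print("bar",b1,b2,(b1+b2)/2,np.linalg.norm(b1-b2),ang(b1-b2))
for a,b,z in (((540,98),(700,145),114),((497,192),(662,240),114)):
    A,B=P(*a,z),P(*b,z);print("tray",A,B,ang(B-A),np.linalg.norm(A-B))
c=[P(u,v,6) for u,v in((140,97),(232,175),(108,264),(18,182))]
print("cover",np.mean(c,0));[print(c[i],ang(c[(i+1)%4]-c[i]),np.linalg.norm(c[(i+1)%4]-c[i])) for i in range(4)]
t1,t2=P(92,161,48),P(146,132,48);print("slot",t1,t2,ang(t2-t1))
print("bar from side",plane("side",(288,293),113),plane("side",(318,302),113))
m=[P(90,147,6),P(152,201,6)];print("marks",m,ang(m[1]-m[0]))
E
```

```text
bar [496.0790102  233.11439951 113.        ] [582.42331893 221.88823862 113.        ] [539.25116456 227.50131906 113.        ] 87.07104190815787 172.59217382054135
tray [473.14443943  51.61923212 114.        ] [488.45437445 186.68683595 114.        ] 83.53311581715148 135.93252632560345
tray [575.37199863  43.85620645 114.        ] [586.45833183 175.16335935 114.        ] 85.17393251865134 131.77433432831882
cover [ 568.03260279 -305.91820871    6.        ]
[ 477.0091167  -335.91225752    6.        ] 62.4254398407841 137.47609994032186
[ 540.64714803 -214.05217782    6.        ] -28.657645099282394 132.03786429415277
[ 656.51049553 -277.37423017    6.        ] -116.2043805827841 132.58657601403002
[ 597.9636509  -396.33416932    6.        ] 153.4559299655162 135.2065337479962
slot [ 586.35789723 -316.80231213   48.        ] [ 544.44091971 -286.12382542   48.        ] 143.80009186251317
bar from side [581.20019749 215.84977981 113.        ] [499.05295805 232.09214198 113.        ]
marks [array([ 544.55192937, -352.9083129 ,    6.        ]), array([ 585.91140058, -270.67360906,    6.        ])] 63.300153476022466
```

```bash
python3 -m handwheel '[[0,0,0,-7.7],[-0.03,-0.022,0,0],[-0.036,-0.026,0,0],[-0.036,-0.026,0,0],[-0.036,-0.026,0,0],[-0.036,-0.026,0,0],[-0.036,-0.026,0,0],[-0.036,-0.026,0,0],[-0.036,-0.026,0,0],[-0.036,-0.026,0,0]]' 0.0854 40
python3 -m handwheel '[[-0.036,-0.026,0,0],[-0.036,-0.026,0,0],[-0.036,-0.026,0,0],[0,0,0,0],[0,0,0,0]]'
python3 - <<'E'
from h import *
s=r.sense();print(s['tool_pos'],s['tcp_rot'],s['time'])
cv2.imwrite("pics/w1.png",r.snapshot("wrist")[:,:,::-1])
E
```

```text
time: 1.15
tool_pos: [435.5, 319.1, 231.1]
tcp_rot: [-180.0, -0.0, 174.0]
ft_force: [0.2, 1.7, 0.2]
finger_gap: 85.5
grip_force: 0.0
time: 1.65
tool_pos: [534.0, 230.7, 230.6]
tcp_rot: [-180.0, -0.1, 173.8]
ft_force: [-0.7, 0.7, -1.1]
finger_gap: 85.6
grip_force: 0.0
[534.01302334 230.72641807 230.60907782] [-1.79982577e+02 -7.51055322e-02  1.73825833e+02] 1.65
```

View pics/w1.png

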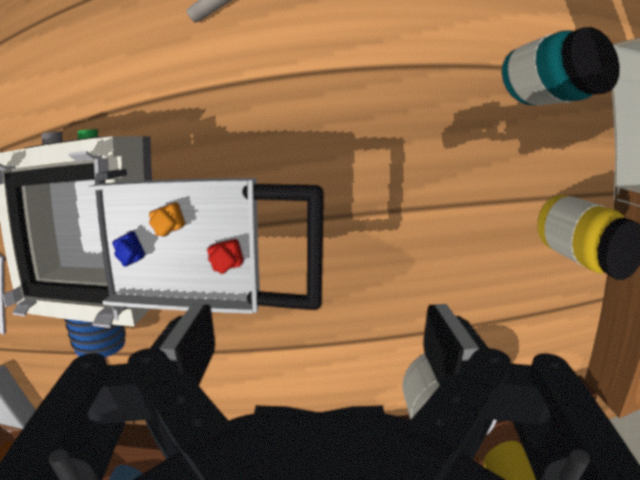

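The wrist picture shows the bar upright in the image between (315,190) and (314,304). The tray's far wall is at column 255.

```bash
cat >> h.py <<'E'
from scipy.spatial.transform import Rotation as Ro
def wplane(px,z,pos,rot):
    p=r.camera_params("wrist");d=np.array([px[0]-p['cx'],px[1]-p['cy']]);rr=np.hypot(*d);th=rr/p['fx']
    ray=np.append(d/rr*np.sin(th),np.cos(th));M=np.array(p['mount'])
    R=Ro.from_euler('xyz',rot,degrees=True).as_matrix()
    v=R@M[:3,:3]@ray;c=np.array(pos)+R@M[:3,3]
    return c+v*(z-c[2])/v[2]
E
python3 - <<'E'
from h import *
pos=[534.01,230.73,230.6];rot=[-179.98,-.075,173.83]
R=Ro.from_euler('xyz',rot,degrees=True).as_matrix()
for px,z in(((315,190),113),((314,304),113),((314.5,247),113),((250,180),116),((102,183),116),((257,310),116),((107,303),116),((105,158),105),((92,313),105),((14,298),105)):
    X=wplane(px,z,pos,rot);print(px,X,"tool",R.T@(X-pos))
E
```

```text
(315, 190) [499.61376422 232.31019583 113.        ] tool [ 34.21286144  -2.08475801 117.64562019]
(314, 304) [586.40794228 221.99915455 113.        ] tool [-53.18669409  -3.00757668 117.5315365 ]
(314.5, 247) [541.06799573 227.41023783 113.        ] tool [ -7.52784717  -2.5009002  117.59112696]
(250, 180) [486.88156241 187.94580078 116.        ] tool [ 42.10699847 -47.56164946 114.67182528]
(102, 183) [470.90281846  68.02797884 116.        ] tool [  45.10455683 -168.50220011  114.71796529]
(257, 310) [585.86429535 177.72567428 116.        ] tool [-57.40072645 -47.08407429 114.54140318]
(107, 303) [571.020956   44.2938726 116.       ] tool [ -56.98445989 -181.33829171  114.58881164]
(105, 158) [451.61128506  67.7155836  105.        ] tool [  64.23635041 -170.8823681   125.7438497 ]
(92, 313) [584.70349818  14.5522889  105.        ] tool [ -73.79871868 -209.43317657  125.57661887]
(14, 298) [565.09954741 -92.18028693 105.        ] tool [ -65.77982277 -317.65448966  125.62489196]
```

```bash
python3 -m handwheel '[[-0.008,-0.0025,0.02,0],[0,0,0.03,0],[0,0,0.03,0],[0,0,0.02,0],[0,0,0.016,0],[0,0,0.01,0],[0,0,0.01,0],[0,0,0,0],[0,0,0,0]]' 0.036
python3 -m handwheel '[[0,0,0,0],[0,0,0,0],[0,0,0,0],[0,0,0,0],[0,0,0,0]]' 0 30
```

```text
time: 2.6
tool_pos: [541.8, 228.6, 96.0]
tcp_rot: [180.0, 0.0, 174.0]
ft_force: [-0.7, -0.6, 0.2]
finger_gap: 35.5
grip_force: 0.0
time: 3.1
tool_pos: [542.0, 226.8, 96.5]
tcp_rot: [-179.9, 0.1, 173.9]
ft_force: [-2.6, -8.4, 4.5]
finger_gap: 10.7
grip_force: 29.4
```

```bash
python3 - <<'E'
import numpy as np
f=np.r_[0,.03,.08,.14,.20,.26,.32,.38,.44,.50,.56,.62,.68,.74,.80,.86,.91,.94,.95]
y=183*np.cos(f)-15*np.sin(f);z=15*np.cos(f)+183*np.sin(f)
for a,b in zip(np.diff(y),np.diff(z)):print([0,round(a/1e3,4),round(-b/1e3,4),0],end=',')
E
```

```text
[0, np.float64(-0.0005), np.float64(-0.0055), 0],[0, np.float64(-0.0013), np.float64(-0.0091), 0],[0, np.float64(-0.0021), np.float64(-0.0108), 0],[0, np.float64(-0.0027), np.float64(-0.0107), 0],[0, np.float64(-0.0034), np.float64(-0.0105), 0],[0, np.float64(-0.004), np.float64(-0.0103), 0],[0, np.float64(-0.0046), np.float64(-0.01), 0],[0, np.float64(-0.0052), np.float64(-0.0097), 0],[0, np.float64(-0.0058), np.float64(-0.0094), 0],[0, np.float64(-0.0063), np.float64(-0.009), 0],[0, np.float64(-0.0069), np.float64(-0.0086), 0],[0, np.float64(-0.0074), np.float64(-0.0082), 0],[0, np.float64(-0.0078), np.float64(-0.0077), 0],[0, np.float64(-0.0083), np.float64(-0.0073), 0],[0, np.float64(-0.0087), np.float64(-0.0067), 0],[0, np.float64(-0.0076), np.float64(-0.0052), 0],[0, np.float64(-0.0047), np.float64(-0.0029), 0],[0, np.float64(-0.0016), np.float64(-0.001), 0],
```

```bash
python3 -m handwheel '[[0,-0.0005,-0.0055,0],[0,-0.0013,-0.0091,0],[0,-0.0021,-0.0108,0],[0,-0.0027,-0.0107,0],[0,-0.0034,-0.0105,0],[0,-0.004,-0.0103,0],[0,-0.0046,-0.01,0],[0,-0.0052,-0.0097,0],[0,-0.0058,-0.0094,0]]'
python3 -m handwheel '[[0,-0.0063,-0.009,0],[0,-0.0069,-0.0086,0],[0,-0.0074,-0.0082,0],[0,-0.0078,-0.0077,0],[0,-0.0083,-0.0073,0],[0,-0.0087,-0.0067,0],[0,-0.0076,-0.0052,0],[0,-0.0047,-0.0029,0],[0,-0.0016,-0.001,0]]'
python3 -m handwheel '[[0,0,0,0],[0,0,0,0],[0,0,0,0],[0,0,0,0],[0,0,0,0],[0,0,0,0],[0,0,0,0],[0,0,0,0]]'
python3 - <<'E'
from h import *
a=r.snapshot("scene")[195:320,220:430,::-1];b=r.snapshot("side")[205:330,260:400,::-1]
cv2.imwrite("pics/t1.png",np.vstack([cv2.resize(a,(500,298),interpolation=2),cv2.resize(b,(500,298)) if 0 else cv2.copyMakeBorder(cv2.resize(b,(336,300),interpolation=2),0,0,0,164,0)]))
E
```

```text
time: 4.0
tool_pos: [538.5, 199.0, 182.4]
tcp_rot: [179.9, 0.0, 174.0]
ft_force: [4.0, 0.6, -3.3]
finger_gap: 11.2
grip_force: 29.2
time: 4.9
tool_pos: [531.9, 142.1, 241.4]
tcp_rot: [179.7, 0.1, 174.0]
ft_force: [-4.2, 12.0, 12.3]
finger_gap: 10.8
grip_force: 30.6
time: 5.7
tool_pos: [532.0, 142.5, 241.1]
tcp_rot: [179.7, 0.1, 174.1]
ft_force: [-5.0, 11.2, 11.3]
finger_gap: 10.3
grip_force: 30.7
```

View pics/t1.png

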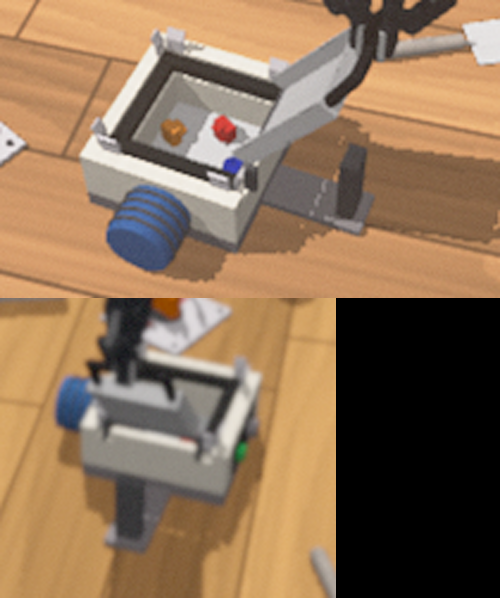

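All three lumps appear to be in the chamber: ochre (173,131), red (225,128), and blue (233,166) partly hidden by the seal bar. I'll lower the tray and check from above.

```bash
python3 -m handwheel '[[0,0.0016,0.001,0],[0,0.0047,0.0029,0],[0,0.0076,0.0052,0],[0,0.0087,0.0067,0],[0,0.0083,0.0073,0],[0,0.0078,0.0077,0],[0,0.0074,0.0082,0],[0,0.0069,0.0086,0],[0,0.0063,0.009,0]]'
python3 -m handwheel '[[0,0.0058,0.0094,0],[0,0.0052,0.0097,0],[0,0.0046,0.01,0],[0,0.004,0.0103,0],[0,0.0034,0.0105,0],[0,0.0027,0.0107,0],[0,0.0021,0.0108,0],[0,0.0013,0.0091,0],[0,0.0005,0.0055,0],[0,0,0,0]]'
python3 -m handwheel '[[0,0,0,0],[0,0,0,0]]'
python3 -m handwheel '[[0,0,0,0],[0,0,0,0],[0,0,0,0],[0,0,0,0],[0,0,-0.02,0],[0,0,-0.04,0],[0,0,-0.05,0],[0,0,-0.04,0]]' 0.036
```

```text
time: 6.7
tool_pos: [538.9, 199.6, 181.3]
tcp_rot: [180.0, 0.1, 174.0]
ft_force: [4.9, 2.6, 2.4]
finger_gap: 10.3
grip_force: 30.9
time: 7.7
tool_pos: [542.1, 226.7, 97.5]
tcp_rot: [-179.8, 0.1, 173.9]
ft_force: [-6.9, -8.4, 22.1]
finger_gap: 10.8
grip_force: 33.6
time: 7.9
tool_pos: [542.1, 226.8, 97.6]
tcp_rot: [-179.9, 0.1, 173.9]
ft_force: [-6.4, -8.5, 22.3]
finger_gap: 10.7
grip_force: 33.5
time: 8.7
tool_pos: [541.3, 228.5, 247.5]
tcp_rot: [180.0, 0.0, 174.0]
ft_force: [0.6, 0.3, -0.0]
finger_gap: 35.9
grip_force: 0.0
```

```bash
python3 -m handwheel '[[0,-0.03,0,0],[0,-0.05,0,0],[0,-0.05,0,0],[0,-0.05,0,0],[0,-0.05,0,0],[0,-0.02,0,0],[0,0,0,0],[0,0,0,0]]' 0.06
python3 - <<'E'
from h import *
s=r.sense();print(s['tool_pos'],s['tcp_rot'],s['time'])
cv2.imwrite("pics/w2.png",r.snapshot("wrist")[:,:,::-1])
E
```

```text
time: 9.5
tool_pos: [515.0, -20.2, 245.0]
tcp_rot: [180.0, -0.0, 173.9]
ft_force: [0.5, -0.2, -0.1]
finger_gap: 59.9
grip_force: 0.0
[514.97309203 -20.18646977 245.01895396] [ 1.79974154e+02 -2.99839029e-02  1.73889980e+02] 9.5
```

View pics/w2.png

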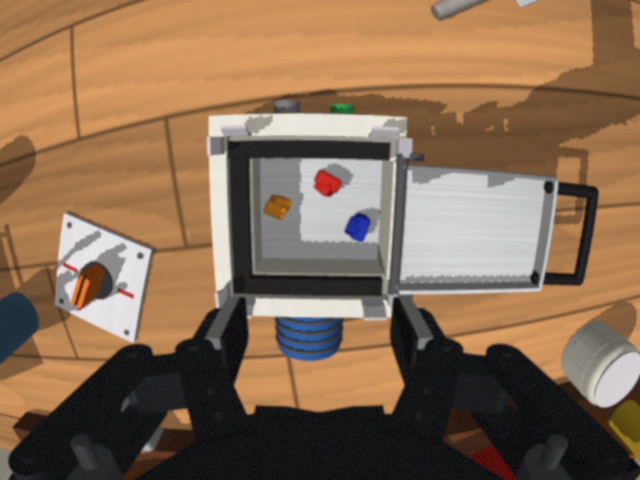

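The wrist picture shows all three lumps on the chamber floor: red (327,182), ochre (278,207), blue (357,227). The tray is level and empty. The seal's outer edges are at rows 140 and 298 and column 230, and the cover's fastener is at about (90,284).

```bash
python3 - <<'E'
from h import *
pos=[514.97,-20.19,245.02];rot=[179.97,-.03,173.89]
a=np.radians(-6.3);ex=np.array([np.cos(a),np.sin(a)]);ey=np.array([-ex[1],ex[0]])
for n,px,z in(("x-67",(312,140),80),("x+67",(312,298),80),("x-52",(320,158),80),("x+52",(320,276),80),("y-65",(231,220),80),("y-50",(250,215),80),("sealcornTL",(229,140),80),("BL",(232,298),80),("sealTR",(389,141),80),("sealBR",(389,297),80),("millTL",(210,116),80),("millTR",(407,116),80),("millBL",(217,318),80),("millBR",(391,318),80),("bar1",(597,188),113),("bar2",(581,282),113),("gTL",(209,138),105),("gTR",(411,137),105)):
    X=wplane(px,z,pos,rot)[:2];print(n,X.round(1),"seatframe",(ex@X).round(1),(ey@X).round(1))
im=cv2.imread("pics/w2.png")
for px,z in(((66,213),6),((152,247),6),((134,340),6),((57,303),6),((77,291),48),((100,283),48),((70,266),6),((132,296),6)):print(px,wplane(px,z,pos,rot)[:2].round(1))
E
```

```text
x-67 [445.1 -17.6] seatframe 444.4 31.4
x+67 [583.3 -32.8] seatframe 583.4 31.4
x-52 [460.7 -12.6] seatframe 459.3 38.0
x+52 [562.8 -23.4] seatframe 562.0 38.5
y-65 [504.1 -94.3] seatframe 511.4 -38.4
y-50 [501.7 -77. ] seatframe 507.2 -21.4
sealcornTL [436.2 -86.1] seatframe 443.0 -37.8
BL [ 576.4 -106.3] seatframe 584.6 -42.4
sealTR [451.6  45.7] seatframe 443.9 94.9
sealBR [590.4  37.2] seatframe 582.7 101.7
millTL [ 413.3 -100. ] seatframe 421.8 -54.1
millTR [431.6  62.9] seatframe 422.1 109.9
millBL [ 595.8 -125.2] seatframe 605.9 -59.0
millBR [612.3  38.4] seatframe 604.4 105.3
bar1 [497.9 238.3] seatframe 468.7 291.5
bar2 [588.7 227.6] seatframe 560.2 290.8
gTL [433.  -95.9] seatframe 440.9 -47.8
gTR [449.3  58.4] seatframe 440.2 107.4
(66, 213) [ 481.2 -329.6]
(152, 247) [ 537.4 -213.9]
(134, 340) [ 657.4 -275.8]
(57, 303) [ 599.4 -389.8]
(77, 291) [ 568.8 -308.3]
(100, 283) [ 561.3 -270.1]
(70, 266) [ 549.2 -344.5]
(132, 296) [ 595.7 -258.3]
```

```bash
python3 -m handwheel '[[-0.008,-0.026,0,0],[-0.0125,-0.042,0,0],[-0.0125,-0.042,0,0],[-0.0125,-0.042,0,0],[-0.0125,-0.042,0,0],[-0.0125,-0.042,0,0],[-0.0123,-0.04,0,0],[0,0,0.01,7.5],[0,0,0.02,7.5],[0,0,0.02,7.5]]' 0.06
python3 -m handwheel '[[0,0,0,7.5],[0,0,0,0],[0,0,0,0],[0,0,0,0]]'
python3 - <<'E'
from h import *
s=r.sense();print(s['tool_pos'],s['tcp_rot'],s['time'])
cv2.imwrite("pics/w3.png",r.snapshot("wrist")[:,:,::-1])
print(plane("scene",(120,255),20))
E
```

```text
time: 10.55
tool_pos: [569.6, -302.2, 194.6]
tcp_rot: [180.0, 0.0, 151.2]
ft_force: [-0.1, -0.3, -0.4]
finger_gap: 59.8
grip_force: 0.0
time: 10.95
tool_pos: [569.2, -302.9, 196.1]
tcp_rot: [180.0, 0.1, 144.2]
ft_force: [-0.3, -0.3, -0.4]
finger_gap: 59.5
grip_force: 0.0
[ 569.2466237  -302.88326001  196.09518329] [1.79991695e+02 7.28509481e-02 1.44197021e+02] 10.95
[ 620.74171744 -480.867354     20.        ]
```

View pics/w3.png

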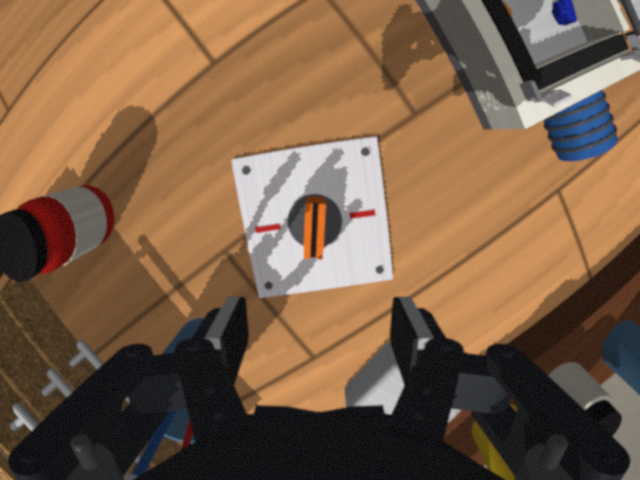

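The picture shows the fastener top running from (317,203) to (314,257). The cover's corners are at (233,158), (379,136), (392,279) and (261,297), and the marks are at (268,228) and (363,213).

```bash
python3 - <<'E'
from h import *
pos=[569.25,-302.88,196.1];rot=[179.99,.07,144.2]
R=Ro.from_euler('xyz',rot,degrees=True).as_matrix()
ang=lambda d:np.degrees(np.arctan2(d[1],d[0]))
W=lambda px,z:wplane(px,z,pos,rot)
a,b=W((317,203),48),W((314,257),48);m=(a+b)/2
print("fast",a,b,m,ang(a-b),np.linalg.norm(a-b),"tool",R.T@(m-pos))
c=[W(p,6) for p in((233,158),(379,136),(392,279),(261,297))]
print("cov",np.mean(c,0),[ (ang(c[(i+1)%4]-c[i]).round(1),np.linalg.norm(c[(i+1)%4]-c[i]).round(1)) for i in range(4)],"tool",R.T@(np.mean(c,0)-pos))
print("marks",ang(W((363,213),6)-W((268,228),6)),(W((363,213),6)+W((268,228),6))/2)
E
```

```text
fast [ 552.9901952  -290.81887725   48.        ] [ 587.87988328 -319.02505896   48.        ] [ 570.43503924 -304.92196811   48.        ] 141.04657713660336 44.86512031223208 tool [ -1.97466752  -0.9888174  148.10235272]
cov [ 570.98052425 -304.85047976    6.        ] [(np.float64(62.6), np.float64(132.4)), (np.float64(-28.3), np.float64(136.4)), (np.float64(-117.4), np.float64(129.4)), (np.float64(152.9), np.float64(136.5))] tool [ -2.32396005  -0.61908062 190.10287597]
marks 63.39127953500916 [ 570.75688413 -305.75726115    6.        ]
```

```bash
python3 -m handwheel '[[-0.002,-0.001,0.02,3],[0,0,0.04,0],[0,0,0.04,0],[0,0,0.04,0],[0,0,0.02,0],[0,0,0.013,0],[0,0,0.008,0],[0,0,0,0],[0,0,0,0]]' 0.045
python3 -m handwheel '[[0,0,0,0],[0,0,0,0],[0,0,0,0],[0,0,0,0],[0,0,0,0],[0,0,0,0]]' 0 60
```

```text
time: 11.9
tool_pos: [570.5, -306.0, 15.9]
tcp_rot: [180.0, 0.1, 141.0]
ft_force: [1.3, -1.0, 0.0]
finger_gap: 45.4
grip_force: 0.0
time: 12.5
tool_pos: [570.2, -306.3, 16.0]
tcp_rot: [-180.0, 0.1, 141.0]
ft_force: [-1.1, -0.2, 6.1]
finger_gap: 14.9
grip_force: 59.0
```

```bash
python3 -m handwheel '[[0,0,-0.005,0],[0,0,-0.015,0],[0,0,-0.025,0],[0,0,-0.03,0],[0,0,-0.03,0],[0,0,-0.025,0],[0,0,-0.015,0],[0,0,-0.005,-5.1],[0,0,0,-5],[0,0,0,-5]]'
python3 -m handwheel '[[0,0,0,-4],[0,0,0,-2],[0.007,0.0124,0,0],[0.01397,0.02482,0,0],[0.01397,0.02482,0,0],[0.01397,0.02482,0,0],[0.01397,0.02482,0,0],[0.01397,0.02482,0,0],[0.01397,0.02482,0,0],[0.01397,0.02482,0,0]]'
python3 -m handwheel '[[0.01397,0.02482,0,0],[0.01397,0.02482,0,0],[0.007,0.0124,0,0],[0,0,0,0],[0,0,0,0],[0,0,0,0],[0,0,0,0]]'
python3 - <<'E'
from h import *
s=r.sense();print(s['tool_pos'],s['tcp_rot'],s['time'],s['wrist_torque'])
a=r.snapshot("scene")[165:315,230:350,::-1];w=r.snapshot("wrist")[:,:,::-1]
cv2.imwrite("pics/sc4.png",a);cv2.imwrite("pics/w4.png",w)
cv2.imwrite("pics/c4.png",np.hstack([cv2.resize(a,(384,480),interpolation=2),w[0:480,110:520]]))
E
```

```text
time: 13.5
tool_pos: [569.2, -305.1, 164.4]
tcp_rot: [180.0, -0.0, 156.3]
ft_force: [-0.4, -0.7, -3.3]
finger_gap: 15.3
grip_force: 58.6
time: 14.5
tool_pos: [526.0, -94.0, 164.0]
tcp_rot: [180.0, -0.0, 162.0]
ft_force: [0.7, -0.5, -3.7]
finger_gap: 15.1
grip_force: 58.9
time: 15.2
tool_pos: [513.1, -27.1, 164.3]
tcp_rot: [-180.0, 0.0, 162.0]
ft_force: [-0.5, 0.1, -4.3]
finger_gap: 14.9
grip_force: 59.0
[513.05600284 -27.1339507  164.25325646] [-1.79985905e+02  6.49043712e-04  1.61984900e+02] 15.2 [ 0.00920505  0.03826419 -0.00820488]
```

View pics/c4.png

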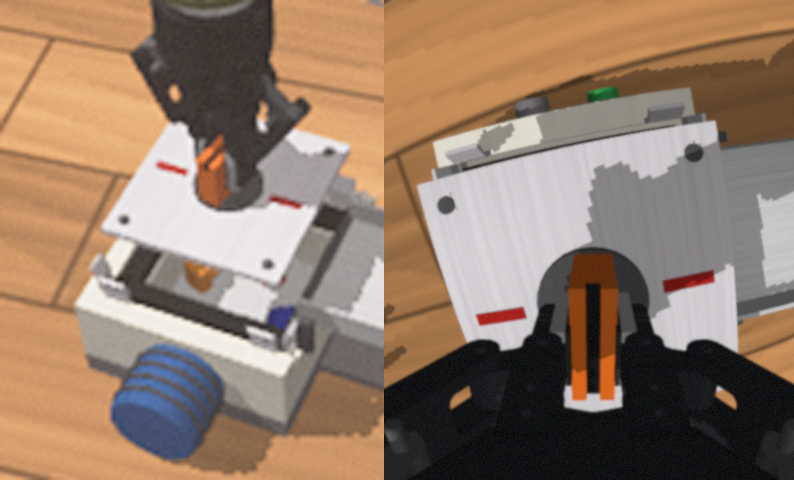

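The left half shows the cover level over the seat. In the right half, the cover's near edge runs from (417,185) to (717,122) and the mill's edge runs from (434,145) to (690,88).

```bash
python3 - <<'E'
from h import *
pos=[513.06,-27.13,164.25];rot=[180,0,161.98]
ang=lambda d:np.degrees(np.arctan2(d[1],d[0]))
W=lambda u,v,z:wplane((u-274,v),z,pos,rot)[:2]
c1,c2=W(417,185,154.3),W(717,122,154.3);print("cover",c1,c2,ang(c2-c1),np.linalg.norm(c2-c1))
m1,m2=W(434,145,80),W(690,88,80);print("mill",m1,m2,ang(m2-m1),np.linalg.norm(m2-m1))
a=np.radians(ang(m2-m1)-90);ex=np.array([np.cos(a),np.sin(a)]);ey=np.array([-ex[1],ex[0]])
for n,X in(("cov mid",(c1+c2)/2+0*ex),("mill mid",(m1+m2)/2),("tcp",np.array(pos[:2])),("gL",(W(446,152,105)+W(490,143,105))/2),("gR",(W(648,110,105)+W(686,103,105))/2)):print(n,ex@X,ey@X)
print(ang(W(707,280,154.3)-W(485,320,154.3)))
# prior view corners for mill yaw
W2=lambda px:wplane(px,80,[514.97,-20.19,245.02],[179.97,-.03,173.89])[:2]
print(ang(W2((407,116))-W2((210,116))),ang(W2((389,141))-W2((229,140))),ang(W2((389,297))-W2((232,298))))
E
```

```text
cover [439.26872214 -84.24024771] [454.77510166  47.3126826 ] 83.2774630991782 132.4636602239531
mill [ 415.12134844 -101.18643022] [433.14281842  62.35984513] 83.71183979949375 164.53618922344873
cov mid 446.3547718277266 30.60912694215453
mill mid 423.7066562868519 27.158231540658242
tcp 512.9447504198312 29.228128861373513
gL 433.0855621740675 -24.520017856768657
gR 434.45729721271493 87.41129572896652
83.20026604739685
83.5814943398563 83.29962153093497 84.42353071551379
```

The cover matches the mill to within about 1 mm and 0.4°. I'll lower it now.

```bash
python3 -m handwheel '[[0,0,0.01,0],[0,0,0.015,0],[0,0,0.015,0],[0,0,0.008,0],[0,0,0.005,0],[0,0,0.003,0],[0,0,0.003,0],[0,0,0.003,0],[0,0,0.002,0],[0,0,0.002,0]]'
python3 -m handwheel '[[0,0,0.001,0],[0,0,0.001,0],[0,0,0,0],[0,0,0,0]]'
```

```text
time: 16.3
tool_pos: [513.2, -26.3, 98.5]
tcp_rot: [180.0, 0.0, 162.1]
ft_force: [0.3, 0.7, -3.3]
finger_gap: 15.6
grip_force: 59.0
time: 16.7
tool_pos: [513.0, -26.3, 96.4]
tcp_rot: [180.0, 0.0, 162.1]
ft_force: [-0.4, -0.6, -4.0]
finger_gap: 15.1
grip_force: 59.0
```

```bash
for i in 1 2 3; do python3 -m handwheel '[[0,0,0.001,0],[0,0,0,0]]' | egrep 'tool_pos|force'; done
```

```text
tool_pos: [513.2, -26.3, 95.9]
ft_force: [-2.9, -0.3, 2.4]
grip_force: 59.7
tool_pos: [513.2, -26.2, 94.7]
ft_force: [-1.9, -0.4, 4.3]
grip_force: 59.8
tool_pos: [513.2, -26.2, 93.5]
ft_force: [-3.3, 0.4, 3.7]
grip_force: 59.9
```

```bash
python3 -m handwheel '[[0,0,-0.0007,0],[0,0,0,3],[0,0,0,6],[0,0,0,6],[0,0,0,6],[0,0,0,6],[0,0,0,6],[0,0,0,6],[0,0,0,6]]'
python3 -m handwheel '[[0,0,0,6],[0,0,0,6],[0,0,0,6],[0,0,0,6],[0,0,0,6],[0,0,0,3.8],[0,0,0,0],[0,0,0,0],[0,0,0,0]]'
python3 - <<'E'
from h import *
s=r.sense();print(s['tool_pos'],s['tcp_rot'],s['time'],s['wrist_torque'])
a=r.snapshot("scene")[185:305,240:340,::-1];w=r.snapshot("wrist")[:,:,::-1]
cv2.imwrite("pics/c5.png",np.hstack([cv2.resize(a,(400,480),interpolation=2),w[0:480,120:520]]))
E
```

```text
time: 18.2
tool_pos: [512.7, -26.8, 94.0]
tcp_rot: [-179.9, 0.0, 116.8]
ft_force: [-5.0, -2.9, 4.8]
finger_gap: 15.4
grip_force: 60.1
time: 19.1
tool_pos: [512.6, -26.7, 93.9]
tcp_rot: [-180.0, 0.0, 83.4]
ft_force: [-4.3, -3.2, 3.9]
finger_gap: 15.1
grip_force: 60.1
[512.60985994 -26.66542828  93.89413782] [-1.79962139e+02  4.46355808e-02  8.33852087e+01] 19.1 [-0.51035698  0.79240071 -0.07819635]
```

View pics/c5.png

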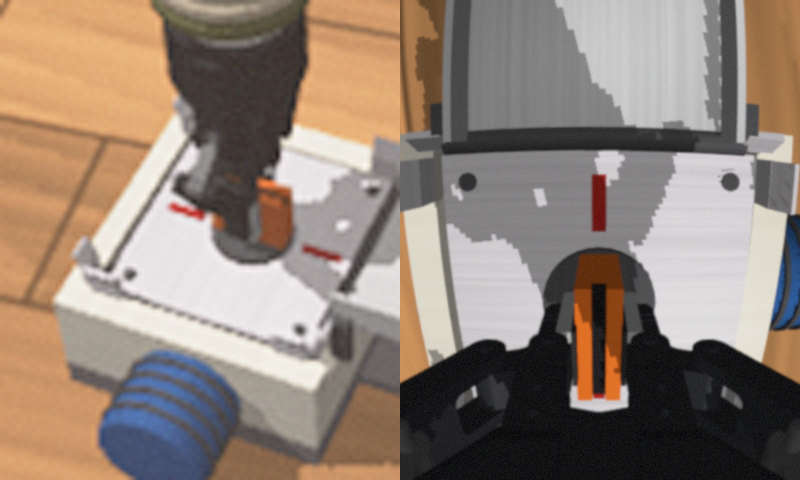

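Slot and mark are both at column 599 and both upright, so the slot lines up. The cover sits inside the guides. Now I'll press it down.

```bash
python3 -m handwheel '[[0,0,0.001,0],[0,0,0.001,0],[0,0,0,0],[0,0,0,0]]' | egrep 'tool_pos|force'; for i in 1 2 3; do python3 -m handwheel '[[0,0,0.001,0],[0,0,0,0],[0,0,0,0]]' | egrep 'tool_pos|force|rot'; done
```

```text
tool_pos: [512.7, -26.6, 92.1]
ft_force: [-5.0, -3.4, 5.9]
grip_force: 60.3
tool_pos: [512.7, -26.6, 91.2]
tcp_rot: [-180.0, 0.0, 83.4]
ft_force: [-5.5, -2.9, 7.1]
grip_force: 60.4
tool_pos: [512.8, -26.6, 90.3]
tcp_rot: [-180.0, 0.0, 83.4]
ft_force: [-5.7, -2.1, 7.3]
grip_force: 60.5
tool_pos: [512.8, -26.6, 89.9]
tcp_rot: [-180.0, 0.0, 83.4]
ft_force: [-8.4, -2.8, 12.0]
grip_force: 61.3
```

Contact has stiffened at the stop. I'll push a little more for margin.

```bash
for i in 1 2; do python3 -m handwheel '[[0,0,0.001,0],[0,0,0,0],[0,0,0,0],[0,0,0,0]]' | egrep 'tool_pos|force|rot'; done
```

```text
tool_pos: [512.9, -26.6, 89.8]
tcp_rot: [-180.0, 0.0, 83.4]
ft_force: [-12.2, -0.6, 20.4]
grip_force: 62.6
tool_pos: [513.0, -26.6, 89.7]
tcp_rot: [-180.0, 0.0, 83.4]
ft_force: [-17.7, -1.0, 28.6]
grip_force: 63.7
```

```bash
python3 -m handwheel '[[0,0,-0.0008,0],[0,0,0,0],[0,0,0,0]]' | egrep 'time|tool_pos|force|rot'; python3 -c "
from bench import r;print(r.hand_in())"
```

```text
time: 21.6
tool_pos: [512.9, -26.6, 89.8]
tcp_rot: [-180.0, 0.0, 83.4]
ft_force: [-13.7, -1.0, 21.4]
grip_force: 62.6
the job is handed in; nothing more can be done
None
```

I handed the job in at 21.6 s: lumps tipped into the chamber, tray level again, cover seated, fastener slot lined up with the red marks, and the cover held pressed against the seal's stop at about 21 N (flush judged by force and height, not by picture).

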